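# Load the analyser's specimen rack in run order

## Task

The four specimen pots in the orange courier rack have to go into the grey loading rack of the urine analyser, in the run order that the coloured clips on its label rail show. Stand each pot upright in the bay whose clip has the colour of its lid, set down gently on the bay's floor and let go. Do not tip or drop a pot, and leave the white-lidded control pot that is already in the rack where it stands.

Things in the scene. Friction and masses are not known exactly. Their poses are not given: they have to be found in the camera images.
- pot_red: Specimen pot with a red screw lid, to be moved: frosted round body 39 mm across, lid 46 mm across and 15 mm tall (58 to 73 mm above the underside), 73 mm tall overall, about 85 g. Origin at the centre of its underside, z up; its yaw means nothing. It starts standing in a bay of the courier rack.
- pot_yellow: Specimen pot with a yellow screw lid, to be moved: frosted round body 39 mm across, lid 46 mm across and 15 mm tall (58 to 73 mm above the underside), 73 mm tall overall, about 85 g. Origin at the centre of its underside, z up; its yaw means nothing. It starts standing in a bay of the courier rack.
- pot_green: Specimen pot with a green screw lid, to be moved: frosted round body 39 mm across, lid 46 mm across and 15 mm tall (58 to 73 mm above the underside), 73 mm tall overall, about 85 g. Origin at the centre of its underside, z up; its yaw means nothing. It starts standing in a bay of the courier rack.
- pot_blue: Specimen pot with a blue screw lid, to be moved: frosted round body 39 mm across, lid 46 mm across and 15 mm tall (58 to 73 mm above the underside), 73 mm tall overall, about 85 g. Origin at the centre of its underside, z up; its yaw means nothing. It starts standing in a bay of the courier rack.
- clip_red: Red plastic clip, 38 mm wide, rising 12 mm above its origin, fixed on the label rail of the grey loading rack; it marks the bay beside it for the pot with the red lid. Origin on top of the rail, 30 mm above the bench. Its y axis runs along the row of bays; its bay's centre lies 41 mm along its -x axis, and the bay's floor, on which the pot stands, is 24 mm below the origin.
- clip_yellow: Yellow plastic clip, 38 mm wide, rising 12 mm above its origin, fixed on the label rail of the grey loading rack; it marks the bay beside it for the pot with the yellow lid. Origin on top of the rail, 30 mm above the bench. Its y axis runs along the row of bays; its bay's centre lies 41 mm along its -x axis, and the bay's floor, on which the pot stands, is 24 mm below the origin.
- clip_green: Green plastic clip, 38 mm wide, rising 12 mm above its origin, fixed on the label rail of the grey loading rack; it marks the bay beside it for the pot with the green lid. Origin on top of the rail, 30 mm above the bench. Its y axis runs along the row of bays; its bay's centre lies 41 mm along its -x axis, and the bay's floor, on which the pot stands, is 24 mm below the origin.
- clip_blue: Blue plastic clip, 38 mm wide, rising 12 mm above its origin, fixed on the label rail of the grey loading rack; it marks the bay beside it for the pot with the blue lid. Origin on top of the rail, 30 mm above the bench. Its y axis runs along the row of bays; its bay's centre lies 41 mm along its -x axis, and the bay's floor, on which the pot stands, is 24 mm below the origin.
- pot_white: Control pot, white lid, same size and origin as the others, to be left alone: it stands in the fifth bay (white clip) of the loading rack. That rack is grey, fixed, 314 by 66 mm, one row of five bays like the courier rack's, with a 16 mm wide, 30 mm high label rail along one long side that carries the clips.
- courier_rack: Orange rack, fixed, 252 by 66 mm, 32 mm tall: a row of four square bays along its y axis. Origin at the centre of its underside, on the bench. Bays of both racks: 58 mm square inside, 62 mm apart, floor 6 mm and 4 mm walls up to 32 mm above the bench. Pots in a row stand about 16 mm apart; the long sides of both racks are free of tall things, so grip lids across the row (rack x).
Things that resemble listed ones, but are neither listed nor needed, are in the scene too. What is shaped like the pot_green but pink is not meant.

How it is judged:
By the outcome, as a careful person would: the job done as asked, in the order asked, and still so for the second after the job is handed in, with the robot touching nothing.
It also fails if it takes over 106 s, if anything falls off the work surface, if the arm or the gripper's body presses on something with over 40 N, if the wrist force passes 120 N, or if a joint passes its speed limit or range.

## Robot

A 7-joint arm with a two-finger parallel gripper is mounted at the origin on the work surface. World frame = base frame: x ahead of the robot, y to its left, z up, the work surface at z = 0. Lengths are in m, angles in rad, forces in N, time in s.
With the tool pointing down it reaches from about 0.4 to 0.85 m from the base axis. Payload 6.9 kg.
Tool frame: the origin (TCP) lies on the centre line of the jaws, within the pads' length; the fingertips stand 8 mm ahead of it and the grasp point (between the pads) lies 11 mm behind it; z points along the fingers, y is the line along which they close (so a half turn about z gives the same grasp; the last joint's range is limited). The gripper opens to 85 mm and grips with 20 to 120 N. Pads are 22 mm wide; open, the fingers measure 114 mm over their backs; the gripper's body (76 mm by 85 mm) begins 54 mm behind the grasp point. The pads swing forward as they close: fully open they stand 13 mm farther back than shut.
Start: joints at [-1.169, 0.507, -0.238, 1.5, 0.126, 1.149, -0.155], TCP at [0.182, 0.598, 0.239] pointing down, gripper open.
Joint ranges: [-3.08, 3.08], [-0.24, 2.05], [-1.43, 1.35], [0, 2.5], [-1.52, 4.66], [0.17, 1.96], [-2.89, 2.89]. Speed limits (rad/s): [2.39, 2.39, 3.14, 3.14, 3.14, 3.14, 3.14].

## Interface

Orientations are given as [roll, pitch, yaw] about the fixed x, y, z axes, in that order (R = Rz(yaw) Ry(pitch) Rx(roll)).
In Python, from station import readout, cams, ticket gives the robot as it stands.
- The arm moves only by the tool arm_command, never from a script. Its argument "targets" is a list of rows, each an object with "delta_pos": the shift along the tool's x, y, z in units of 25 mm (1.0 is 25 mm), a list of three; "angular": the turn, a rotation vector about the tool's x, y, z in units of 6 degrees (1.0 is 6 degrees), a list of three; "claw": the closure, from -1 (fully open) to 1 (shut). A call has 1 to 5 rows; each row shifts and turns the commanded pose from where the row before left it, along the tool's axes as they then stand; what a row does not reach is not made up. A row lasts 1/12 s, in which the tool goes at most 41.7 mm and 7.16 degrees, less where a joint would pass 70% of its speed; a pose out of reach is approached as far as the arm can. A call is refused whole if a number of a shift passes 1 or a number of a turn 1, either way. A call with a gripper value outside its range is refused whole. The fingers move at their own pace and stop on an object; "newtons" is the grip in N (left out, the last holds). Time passes only in rows, so rows that do not move let the fingers close. It gives the time, the measured TCP pose, the force, the opening and the grip force at its end, in the units of the state.
- readout.get_state(): the state, without advancing time (a new reading comes with each control period).
- cams.read_camera(name): name is "scene" or "top" or "wrist"; returns a dict with "color" (480x640x3 uint8, red, green, blue), "range_z" (480x640 float32, m along the optical axis (not along the pixel's ray), 0 where there is no reading), "K" (3x3 intrinsics, pixels), "eye" and "rotation" of the camera in the world. Camera axes: x right, y up, looking along -z (the intrinsics and any distortion apply to the point x, -y, -z); pixel columns grow to the right and rows downward; lengths in m; the calibration is good to about 2 mm. A picture is of the moment at which its call begins.
- ticket.job_done(): hands the job in; it is judged then, once.
The state is a dict: "time_s": time; "qpos": joint angles; "qd": joint speeds; "tau": joint torques, N m; "eef_pos": TCP position; "tcp_rot": TCP orientation; "force": force on the tool from outside, world axes, zero at the start; "ft_torque": the same for the moment, N m; "gripper_width": finger opening in m; "grasp_force": force on a finger pad.
Only numpy, scipy, OpenCV 4.12 (cv2) and the standard library are available. Lean on these libraries where they do the work, as an engineer would, in place of code of your own. Each camera call takes 0.05 s, during which the arm holds its last target. There are 200 camera calls.

## Working session

There is one attempt and no reset: what is moved stays moved. The work goes in short steps, Python scripts to look and compute and a tool call to move; the robot and the scene stay as the last step left them, time stands still between calls to the robot, and variables do not carry over. Pictures are saved under pics/ and viewed, at most 14 in all, crops included, and the job is handed in when it is done.

Besides the shell and the picture viewer there is one more tool, called after ">>>" in YAML: its name, and indented under it one key for each argument. arm_command: Moves the arm, as the interface text tells. Its arguments: {"type":"object","properties":{"targets":{"type":"array"},"newtons":{"type":"number"}},"required":["targets"]}

```bash
mkdir -p pics; ls; cat > h.py <<'E'
import numpy as np, cv2
from station import readout, cams, ticket
def save(im,n): cv2.imwrite('pics/'+n,cv2.cvtColor(im,cv2.COLOR_RGB2BGR))
def cast(c,uv,z):
    K=c['K'];uv=np.atleast_2d(uv).astype(float)
    d=np.c_[(uv[:,0]-K[0,2])/K[0,0],-(uv[:,1]-K[1,2])/K[1,1],-np.ones(len(uv))]@np.array(c['rotation']).T
    e=np.array(c['eye']);return e+d*((z-e[2])/d[:,2])[:,None]
E
python3 - <<'E'
from h import *
for n in('top','scene'):
    c=cams.read_camera(n);save(c['color'],n+'0.png')
    np.savez(''+n+'0.npz',**{k:c[k] for k in c})
    print(c.keys(),c['K'],c['eye'],c['rotation'])
print(readout.get_state())
E
```

```text
pics
dict_keys(['color', 'range_z', 'K', 'eye', 'rotation']) [[470.03211767   0.         318.33532299]
 [  0.         470.03211767 235.92505108]
 [  0.           0.           1.        ]] [0.4544068  0.03364515 1.02795155] [ 0.07418064 -0.00375934 -1.54067802]
dict_keys(['color', 'range_z', 'K', 'eye', 'rotation']) [[555.41060724   0.         314.28851362]
 [  0.         555.41060724 243.33544059]
 [  0.           0.           1.        ]] [0.92155932 0.29352083 0.85977567] [ 0.5080203  -0.00919925  2.19589594]
{'time_s': 0.1, 'qpos': array([-1.16951209,  0.50821916, -0.23753541,  1.50100628,  0.12569246,
        1.14891285, -0.154823  ]), 'qd': array([ 0.00090986, -0.00311696,  0.00046511, -0.00175472,  0.00027848,
        0.00071102,  0.00042489]), 'tau': array([-5.93810953e-03, -6.21823740e+01, -2.19469294e+00, -2.50205237e+01,
        1.26981694e-02,  7.80848408e-03,  6.18623659e-07]), 'eef_pos': array([0.1821222 , 0.59742839, 0.2385474 ]), 'tcp_rot': array([-3.14003431e+00,  2.33758177e-05,  2.84579445e+00]), 'force': array([ 0.56401608, -1.39336444, -0.47378029]), 'ft_torque': array([-0.06091685, -0.01372447,  0.00784854]), 'grasp_force': 0.0, 'gripper_width': 0.08549876118361707}
```

View pics/top0.png

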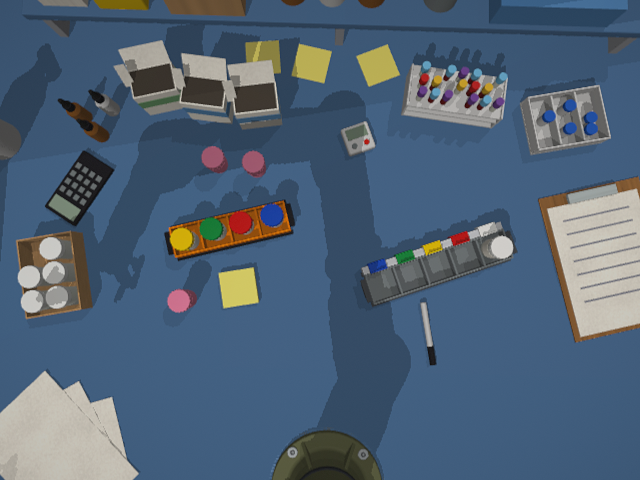

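View pics/scene0.png

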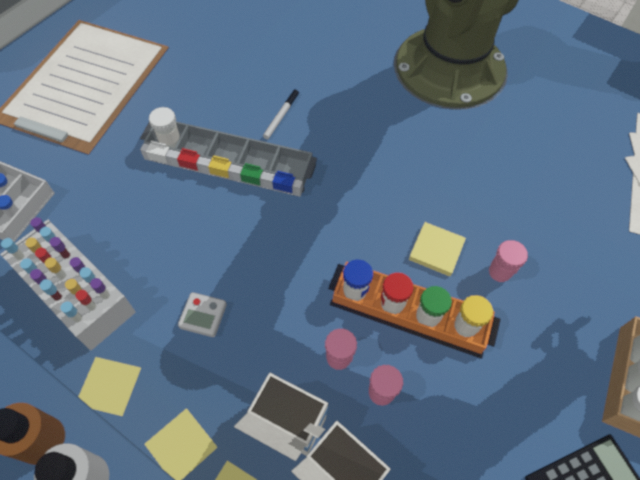

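```bash
cat >> h.py <<'E'
from scipy.spatial.transform import Rotation as Ro
def get(n):
    c=dict(cams.read_camera(n));return fix(c)
def fix(c):
    c['rotation']=Ro.from_euler('xyz',c['rotation']).as_matrix() if np.shape(c['rotation'])==(3,) else c['rotation']
    return c
def cloud(c):
    K=c['K'];Z=c['range_z'];v,u=np.mgrid[:480,:640]
    p=np.stack([(u-K[0,2])/K[0,0]*Z,-(v-K[1,2])/K[1,1]*Z,-Z],-1)@c['rotation'].T+c['eye']
    return p
H={'red':((172,6),),'yellow':((22,32),),'green':((48,85),),'blue':((106,122),),'pink':((160,172),)}
def mask(c,col):
    h=cv2.cvtColor(c['color'],cv2.COLOR_RGB2HSV);H0,S,V=h[...,0],h[...,1],h[...,2]
    a,b=H[col][0];m=(H0>=a)|(H0<=b) if a>b else (H0>=a)&(H0<=b)
    return m&(S>(100 if col=='pink' else 160))&(V>60)
def blobs(c,col,z,lo=40,hi=1500):
    m=mask(c,col).astype(np.uint8)
    n,l,s,ce=cv2.connectedComponentsWithStats(m)
    P=cloud(c);out=[]
    for i in range(1,n):
        if lo<s[i,4]<hi:
            k=l==i;q=P[k];q=q[c['range_z'][k]>0]
            t=q[abs(q[:,2]-z)<.006]
            ctr=(np.percentile(t[:,:2],1,0)+np.percentile(t[:,:2],99,0))/2 if len(t)>10 else None
            # hull ellipse of the plane-height pixels, cast on plane
            out.append((col,ce[i].round(0),int(s[i,4]),np.percentile(q[:,2],95).round(4) if len(q) else None,len(t),None if ctr is None else t[:,:2].mean(0).round(4),None if ctr is None else ctr.round(4),cast(c,ce[i],z)[0,:2].round(4)))
    return out
E
python3 - <<'E'
from h import *
for n in('top','scene'):
    c=fix(dict(np.load(n+'0.npz')))
    P=cloud(c);print(n,'bench',np.median(P[200:300,300:340,2]))
    for col in H:
        for z,r in((.079,(300,1500)),(.042,(40,400))):
            for b in blobs(c,col,z,*r):
                if b[4]>20: print(z,*b)
E
```

```text
top bench -0.0011684113472488766
0.079 red [240. 222.] 408 0.0806 397 [0.5486 0.1921] [0.5486 0.1923] [0.5483 0.1919]
0.042 red [459. 238.] 176 0.041 26 [ 0.5283 -0.2699] [ 0.5328 -0.2671] [ 0.5325 -0.2649]
0.079 yellow [181. 239.] 441 0.0806 410 [0.5116 0.3094] [0.5115 0.3099] [0.5108 0.3089]
0.042 yellow [432. 247.] 181 0.0414 30 [ 0.506  -0.2125] [ 0.5107 -0.2094] [ 0.5114 -0.2076]
0.079 green [211. 228.] 390 0.0804 388 [0.5339 0.2508] [0.5338 0.2511] [0.5338 0.2504]
0.079 blue [271. 215.] 384 0.0803 375 [0.5658 0.129 ] [0.566  0.1293] [0.5653 0.1288]
0.042 blue [569. 105.] 116 0.048 107 [ 0.825  -0.4975] [ 0.8253 -0.4987] [ 0.8257 -0.4989]
0.042 blue [548. 116.] 115 0.0478 106 [ 0.8005 -0.4532] [ 0.8008 -0.4538] [ 0.8009 -0.4539]
0.042 blue [590. 123.] 239 0.0475 226 [ 0.7874 -0.543 ] [ 0.7882 -0.5442] [ 0.7882 -0.544 ]
0.042 blue [570. 128.] 116 0.0476 113 [ 0.7754 -0.4982] [ 0.7754 -0.4993] [ 0.7761 -0.4992]
0.042 blue [377. 265.] 178 0.0413 28 [ 0.4631 -0.0963] [ 0.4659 -0.0956] [ 0.4696 -0.0924]
0.079 pink [214. 159.] 485 0.0744 89 [0.6814 0.2559] [0.6825 0.2561] [0.6761 0.2502]
0.079 pink [254. 163.] 447 0.0742 77 [0.676  0.1731] [0.6749 0.1712] [0.6698 0.1684]
0.079 pink [181. 300.] 495 0.0746 90 [0.3865 0.3105] [0.3877 0.3095] [0.3885 0.303 ]
scene bench -0.00032070110383730643
0.079 red [398. 287.] 652 0.0807 627 [0.5508 0.1938] [0.5501 0.1936] [0.5515 0.1939]
0.042 red [188. 158.] 243 0.038 29 [ 0.5271 -0.2693] [ 0.5324 -0.2688] [ 0.5396 -0.2597]
0.079 blue [358. 273.] 607 0.0809 599 [0.5675 0.1307] [0.5668 0.1305] [0.5681 0.1309]
0.042 blue [283. 181.] 298 0.0392 34 [ 0.4636 -0.0946] [ 0.4683 -0.0928] [ 0.4774 -0.087 ]
0.042 blue [  2. 180.] 52 0.0474 51 [ 0.7721 -0.4919] [ 0.773  -0.4948] [ 0.7715 -0.4946]
0.042 blue [  4. 202.] 112 0.0477 109 [ 0.7999 -0.4507] [ 0.8004 -0.4519] [ 0.7993 -0.4534]
```

```bash
python3 - <<'E'
from h import *
def fit(P,cx,cy,r,yaw0,name):
    q=P.reshape(-1,3);q=q[(abs(q[:,2]-.031)<.005)&(np.hypot(q[:,0]-cx,q[:,1]-cy)<r)]
    q=q[:,:2]
    best=None
    for y in yaw0+np.linspace(-.08,.08,81):
        R=np.array([[np.cos(y),np.sin(y)],[-np.sin(y),np.cos(y)]]);p=q@R.T
        a=np.percentile(p,1.5,0);b=np.percentile(p,98.5,0)
        A=np.prod(b-a)
        if best is None or A<best[0]: best=(A,y,R,a,b,p)
    A,y,R,a,b,p=best
    print(name,'yaw',round(y,4),'size',(b-a).round(4),'ctr',((a+b)/2@R).round(4),len(q))
    h,e=np.histogram(p[:,1]-(a+b)[1]/2,np.arange(-.164,.165,.004));print(dict(zip((e[:-1]*1000+2).round().astype(int).tolist(),h.tolist())))
    h,e=np.histogram(p[:,0]-(a+b)[0]/2,np.arange(-.05,.051,.004));print(dict(zip((e[:-1]*1000+2).round().astype(int).tolist(),h.tolist())))
    return y,R
for n in('top','scene'):
    c=fix(dict(np.load(n+'0.npz')));P=cloud(c)
    fit(P,.54,.22,.145,.29,n+' cour'); y,R=fit(P,.495,-.21,.185,.371,n+' load')
    for col in('blue','green','yellow','red'):
        m=mask(c,col);q=P[m];q=q[(q[:,2]>.02)&(q[:,2]<.05)&(np.hypot(q[:,0]-.495,q[:,1]+.21)<.2)]
        if len(q): p=q[:,:2]@R.T; lo,hi=np.percentile(p,2,0),np.percentile(p,98,0);print(col,lo.round(4),hi.round(4),'ymid',((lo+hi)/2)[1].round(4))
    q=P.reshape(-1,3);k=q[(abs(q[:,2]-.079)<.006)&(np.hypot(q[:,0]-.51,q[:,1]+.35)<.06)];print('white',k[:,:2].mean(0),(k[:,:2]@R.T).mean(0))
E
```

```text
top cour yaw 0.26 size [0.1614 0.2725] ctr [0.586  0.2342] 1024
{-162: 0, -158: 0, -154: 0, -150: 0, -146: 0, -142: 0, -138: 19, -134: 44, -130: 44, -126: 50, -122: 36, -118: 10, -114: 10, -110: 9, -106: 8, -102: 6, -98: 6, -94: 9, -90: 6, -86: 8, -82: 8, -78: 10, -74: 10, -70: 9, -66: 9, -62: 62, -58: 11, -54: 7, -50: 12, -46: 11, -42: 11, -38: 9, -34: 7, -30: 5, -26: 4, -22: 10, -18: 8, -14: 7, -10: 11, -6: 12, -2: 37, 2: 37, 6: 12, 10: 15, 14: 12, 18: 6, 22: 11, 26: 7, 30: 6, 34: 3, 38: 5, 42: 2, 46: 4, 50: 5, 54: 9, 58: 10, 62: 46, 66: 16, 70: 7, 74: 18, 78: 13, 82: 11, 86: 13, 90: 6, 94: 6, 98: 8, 102: 8, 106: 8, 110: 8, 114: 8, 118: 5, 122: 26, 126: 33, 130: 44, 134: 42, 138: 19, 142: 0, 146: 0, 150: 0, 154: 0, 158: 0, 162: 0}
{-48: 40, -44: 35, -40: 34, -36: 35, -32: 32, -28: 39, -24: 37, -20: 68, -16: 138, -12: 0, -8: 0, -4: 0, 0: 0, 4: 0, 8: 0, 12: 0, 16: 0, 20: 0, 24: 0, 28: 0, 32: 0, 36: 0, 40: 0, 44: 0, 48: 0}
top load yaw 0.351 size [0.0843 0.3311] ctr [ 0.4823 -0.2214] 2278
{-162: 26, -158: 28, -154: 34, -150: 22, -146: 14, -142: 22, -138: 19, -134: 21, -130: 21, -126: 
[... 2575 characters left out ...]
32, 14: 31, 18: 34, 22: 27, 26: 34, 30: 84, 34: 40, 38: 31, 42: 22, 46: 33, 50: 32, 54: 27, 58: 29, 62: 28, 66: 32, 70: 32, 74: 32, 78: 43, 82: 23, 86: 33, 90: 51, 94: 75, 98: 26, 102: 24, 106: 29, 110: 31, 114: 33, 118: 29, 122: 32, 126: 27, 130: 34, 134: 30, 138: 31, 142: 37, 146: 31, 150: 30, 154: 77, 158: 53, 162: 48}
{-48: 1, -44: 93, -40: 314, -36: 49, -32: 37, -28: 38, -24: 39, -20: 47, -16: 48, -12: 63, -8: 56, -4: 65, 0: 55, 4: 64, 8: 88, 12: 60, 16: 50, 20: 149, 24: 310, 28: 286, 32: 283, 36: 309, 40: 306, 44: 133, 48: 0}
blue [ 0.399  -0.2635] [ 0.4202 -0.232 ] ymid -0.2478
red [ 0.3993 -0.449 ] [ 0.4204 -0.4186] ymid -0.4338
white [ 0.5151063 -0.3365271] [ 0.36897497 -0.49238447]
```

```bash
cat >> h.py <<'E'
PICK={'blue':(.5666,.1298),'red':(.5496,.1930),'green':(.5350,.2518),'yellow':(.5125,.3105)}
BAY={'blue':(.4304,-.1073),'green':(.4517,-.1656),'yellow':(.4729,-.2238),'red':(.4942,-.2821)}
PY,BY=np.pi/2+.26,np.pi/2+.35
def plan(p,yaw,q,yawq,n=None):
    """constant tool-frame row repeated n times, tool pointing down"""
    for k in ([n] if n else range(1,40)):
        dy=(yawq-yaw)/k; A=np.zeros((2,2))
        for i in range(k):
            s=yaw+i*dy;A+=np.array([[np.cos(s),np.sin(s)],[np.sin(s),-np.cos(s)]])
        d=np.linalg.solve(A,np.subtract(q[:2],p[:2]))
        r=np.r_[d,(p[2]-q[2])/k]/.025;t=-np.degrees(dy)/6
        if n or (abs(r).max()<=1 and abs(t)<=1 and np.linalg.norm(r)<1.6): return k,r.round(3),round(t,3)
def here():
    s=readout.get_state();return s['eef_pos'],s['tcp_rot'][2]%(2*np.pi)
def to(q,yaw,n=None): p,y=here();print(p.round(4),round(y,4),plan(p,y,q,yaw,n))
E
python3 - <<'E'
from h import *
to((*PICK['yellow'],.16),PY); to((*PICK['yellow'],.16),PY,20)
for c in PICK:
    print(c,'carry',plan((*PICK[c],.16),PY,(*BAY[c],.16),BY))
    for d in PICK: print('   back',d,plan((*BAY[c],.16),BY,(*PICK[d],.16),PY))
E
```

```text
[0.1821 0.5974 0.2385] 2.8458 (19, array([-0.96 ,  0.059,  0.165]), np.float64(0.51))
[0.1821 0.5974 0.2385] 2.8458 (20, array([-0.912,  0.057,  0.157]), np.float64(0.485))
blue carry (9, array([-0.828, -0.89 ,  0.   ]), np.float64(-0.095))
   back blue (9, array([0.819, 0.898, 0.   ]), np.float64(0.095))
   back red (10, array([0.999, 0.82 , 0.   ]), np.float64(0.086))
   back green (13, array([0.955, 0.642, 0.   ]), np.float64(0.066))
   back yellow (15, array([0.996, 0.547, 0.   ]), np.float64(0.057))
red carry (18, array([-0.971, -0.432,  0.   ]), np.float64(-0.048))
   back blue (15, array([0.989, 0.517, 0.   ]), np.float64(0.057))
   back red (18, array([0.969, 0.437, 0.   ]), np.float64(0.048))
   back green (20, array([0.993, 0.401, 0.   ]), np.float64(0.043))
   back yellow (23, array([0.973, 0.342, 0.   ]), np.float64(0.037))
green carry (15, array([-0.997, -0.543,  0.   ]), np.float64(-0.057))
   back blue (10, array([0.986, 0.798, 0.   ]), np.float64(0.086))
   back red (13, array([0.96 , 0.622, 0.   ]), np.float64(0.066))
   back green (15, array([0.994, 0.549, 0.   ]), np.float64(0.057))
   back yellow (18, array([0.968, 0.449, 0.   ]), np.float64(0.048))
yellow carry (20, array([-0.997, -0.394,  0.   ]), np.float64(-0.043))
   back blue (13, array([0.949, 0.605, 0.   ]), np.float64(0.066))
   back red (15, array([0.997, 0.532, 0.   ]), np.float64(0.057))
   back green (18, array([0.966, 0.452, 0.   ]), np.float64(0.048))
   back yellow (20, array([0.995, 0.399, 0.   ]), np.float64(0.043))
```

>>> arm_command:
  targets:
    - {"delta_pos": [-0.91,0.06,0.16],"angular": [0,0,0.485],"claw": -1}
    - {"delta_pos": [-0.91,0.06,0.16],"angular": [0,0,0.485],"claw": -1}
    - {"delta_pos": [-0.91,0.06,0.16],"angular": [0,0,0.485],"claw": -1}
    - {"delta_pos": [-0.91,0.06,0.16],"angular": [0,0,0.485],"claw": -1}
    - {"delta_pos": [-0.91,0.06,0.16],"angular": [0,0,0.485],"claw": -1}
  newtons: 30

```text
time_s: 0.52
eef_pos: [0.2906, 0.5602, 0.2185]
tcp_rot: [-3.141, 0.0, 2.59]
force: [1.2, -0.1, 0.2]
gripper_width: 0.0855
grasp_force: 0.0
```

>>> arm_command:
  targets:
    - {"delta_pos": [-0.91,0.06,0.16],"angular": [0,0,0.485],"claw": -1}
    - {"delta_pos": [-0.91,0.06,0.16],"angular": [0,0,0.485],"claw": -1}
    - {"delta_pos": [-0.91,0.06,0.16],"angular": [0,0,0.485],"claw": -1}
    - {"delta_pos": [-0.91,0.06,0.16],"angular": [0,0,0.485],"claw": -1}
    - {"delta_pos": [-0.91,0.06,0.16],"angular": [0,0,0.485],"claw": -1}

```text
time_s: 0.93
eef_pos: [0.3853, 0.4972, 0.1985]
tcp_rot: [-3.141, 0.0, 2.335]
force: [-0.1, 0.2, 0.5]
gripper_width: 0.0855
grasp_force: 0.0
```

>>> arm_command:
  targets:
    - {"delta_pos": [-0.91,0.06,0.16],"angular": [0,0,0.485],"claw": -1}
    - {"delta_pos": [-0.91,0.06,0.16],"angular": [0,0,0.485],"claw": -1}
    - {"delta_pos": [-0.91,0.06,0.16],"angular": [0,0,0.485],"claw": -1}
    - {"delta_pos": [-0.91,0.06,0.16],"angular": [0,0,0.485],"claw": -1}
    - {"delta_pos": [-0.91,0.06,0.16],"angular": [0,0,0.485],"claw": -1}

```text
time_s: 1.35
eef_pos: [0.461, 0.4124, 0.1786]
tcp_rot: [-3.141, 0.0, 2.081]
force: [0.7, -0.3, -0.3]
gripper_width: 0.0854
grasp_force: 0.0
```

```bash
python3 -c "
from h import *
to((*PICK['yellow'],.16),PY)"
```

```text
[0.461  0.4124 0.1786] 2.0814 (5, array([-0.914,  0.053,  0.149]), np.float64(0.479))
```

>>> arm_command:
  targets:
    - {"delta_pos": [-0.914,0.053,0.15],"angular": [0,0,0.48],"claw": -1}
    - {"delta_pos": [-0.914,0.053,0.15],"angular": [0,0,0.48],"claw": -1}
    - {"delta_pos": [-0.914,0.053,0.15],"angular": [0,0,0.48],"claw": -1}
    - {"delta_pos": [-0.914,0.053,0.15],"angular": [0,0,0.48],"claw": -1}
    - {"delta_pos": [-0.914,0.053,0.15],"angular": [0,0,0.48],"claw": -1}

```text
time_s: 1.77
eef_pos: [0.5125, 0.3105, 0.1599]
tcp_rot: [-3.141, 0.0, 1.83]
force: [-0.2, 0.8, -0.2]
gripper_width: 0.0855
grasp_force: 0.0
```

>>> arm_command:
  targets:
    - {"delta_pos": [0,0,0.9],"angular": [0,0,0],"claw": -1}
    - {"delta_pos": [0,0,0.7],"angular": [0,0,0],"claw": -1}

```text
time_s: 1.93
eef_pos: [0.5132, 0.3095, 0.12]
tcp_rot: [3.141, 0.001, 1.829]
force: [-1.2, 0.5, -0.4]
gripper_width: 0.085
grasp_force: 0.0
```

```bash
python3 -c "
from h import *
c=get('wrist');save(c['color'],'w1.png');to((*PICK['yellow'],.061),PY)
for b in blobs(c,'yellow',.079,300,99999):print(b)
c=get('top');print(blobs(c,'yellow',.079,300,1500))
"
```

```text
[0.5108 0.3096 0.1162] 1.8309 (3, array([0.006, 0.025, 0.737]), np.float64(0.0))
('yellow', array([319., 265.]), 8268, np.float64(0.0799), 7992, array([0.511 , 0.3124]), array([0.5112, 0.3117]), array([0.5108, 0.3133]))
[('yellow', array([123.,   4.]), 450, np.float64(0.1427), 0, None, None, array([1.0006, 0.4571])), ('yellow', array([183., 239.]), 363, np.float64(0.082), 327, array([0.5123, 0.3052]), array([0.5116, 0.3048]), array([0.5109, 0.3051]))]
```

View pics/w1.png

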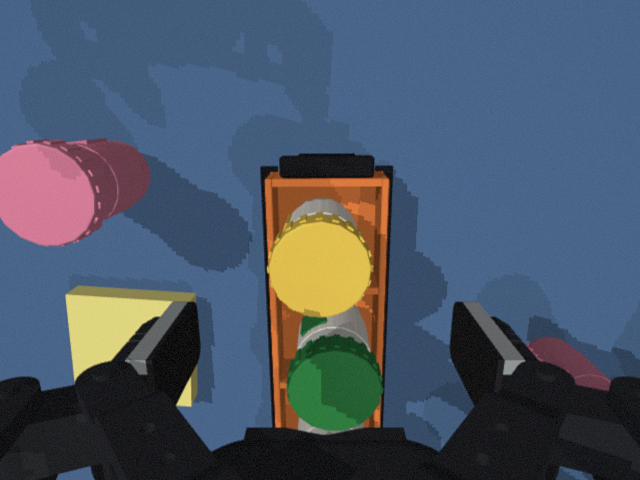

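>>> arm_command:
  targets:
    - {"delta_pos": [0,0.03,0.74],"angular": [0,0,0],"claw": -1}
    - {"delta_pos": [0,0.03,0.74],"angular": [0,0,0],"claw": -1}
    - {"delta_pos": [0,0.03,0.74],"angular": [0,0,0],"claw": -1}
    - {"delta_pos": [0,0,0],"angular": [0,0,0],"claw": 0.2}
    - {"delta_pos": [0,0,0],"angular": [0,0,0],"claw": 1}
  newtons: 30

```text
time_s: 2.45
eef_pos: [0.5139, 0.3124, 0.0651]
tcp_rot: [-3.14, 0.0, 1.833]
force: [1.3, 0.2, 0.3]
gripper_width: 0.0641
grasp_force: 0.0
```

>>> arm_command:
  targets:
    - {"delta_pos": [0,0,0],"angular": [0,0,0],"claw": 1}
    - {"delta_pos": [0,0,0],"angular": [0,0,0],"claw": 1}
    - {"delta_pos": [0,0,0],"angular": [0,0,0],"claw": 1}
    - {"delta_pos": [0,0,0],"angular": [0,0,0],"claw": 1}

```text
time_s: 2.78
eef_pos: [0.5149, 0.3127, 0.0666]
tcp_rot: [3.139, -0.001, 1.833]
force: [-1.6, -0.8, 6.9]
gripper_width: 0.0449
grasp_force: 30.5
```

>>> arm_command:
  targets:
    - {"delta_pos": [0,0,-0.3],"angular": [0,0,0],"claw": 1}
    - {"delta_pos": [0,0,-0.9],"angular": [0,0,0],"claw": 1}
    - {"delta_pos": [0,0,-1],"angular": [0,0,0],"claw": 1}
    - {"delta_pos": [0,0,-1],"angular": [0,0,0],"claw": 1}
    - {"delta_pos": [0,0,-0.9],"angular": [0,0,0],"claw": 1}

```text
time_s: 3.2
eef_pos: [0.5145, 0.3121, 0.1697]
tcp_rot: [3.141, -0.0, 1.832]
force: [0.2, -0.3, -1.1]
gripper_width: 0.0448
grasp_force: 31.0
```

```bash
python3 -c "
from h import *
c=get('wrist');save(c['color'],'w2.png');to((*BAY['yellow'],.16),BY)
print(readout.get_state()['force'])
for b in blobs(get('scene'),'yellow',.173,300,1500):print(b)
"
```

```text
[0.5164 0.3132 0.1742] 1.8323 (20, array([-0.999, -0.404,  0.028]), np.float64(-0.042))
[2.05237309 0.92764446 2.66551669]
```

View pics/w2.png

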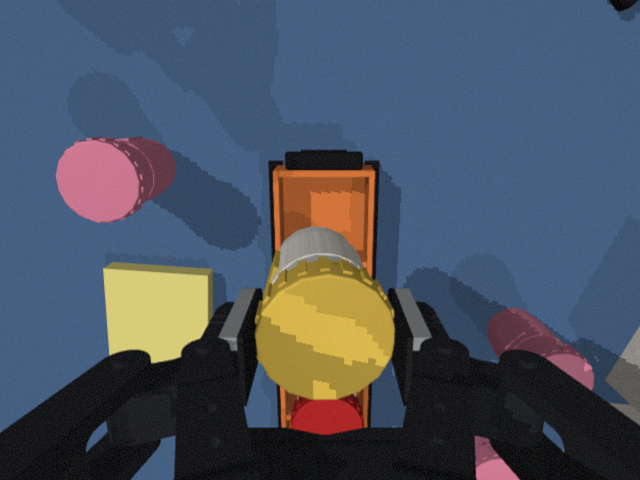

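>>> arm_command:
  targets:
    - {"delta_pos": [-1,-0.4,0],"angular": [0,0,-0.042],"claw": 1}
    - {"delta_pos": [-1,-0.4,0],"angular": [0,0,-0.042],"claw": 1}
    - {"delta_pos": [-1,-0.4,0],"angular": [0,0,-0.042],"claw": 1}
    - {"delta_pos": [-1,-0.4,0],"angular": [0,0,-0.042],"claw": 1}
    - {"delta_pos": [-1,-0.4,0],"angular": [0,0,-0.042],"claw": 1}

```text
time_s: 3.72
eef_pos: [0.4988, 0.177, 0.1672]
tcp_rot: [-3.141, 0.0, 1.855]
force: [0.6, -0.1, -0.4]
gripper_width: 0.0449
grasp_force: 31.0
```

>>> arm_command:
  targets:
    - {"delta_pos": [-1,-0.4,0],"angular": [0,0,-0.042],"claw": 1}
    - {"delta_pos": [-1,-0.4,0],"angular": [0,0,-0.042],"claw": 1}
    - {"delta_pos": [-1,-0.4,0],"angular": [0,0,-0.042],"claw": 1}
    - {"delta_pos": [-1,-0.4,0],"angular": [0,0,-0.042],"claw": 1}
    - {"delta_pos": [-1,-0.4,0],"angular": [0,0,-0.042],"claw": 1}

```text
time_s: 4.13
eef_pos: [0.4871, 0.043, 0.1673]
tcp_rot: [-3.141, -0.0, 1.877]
force: [-0.3, -0.9, -1.3]
gripper_width: 0.045
grasp_force: 31.0
```

>>> arm_command:
  targets:
    - {"delta_pos": [-1,-0.4,0],"angular": [0,0,-0.042],"claw": 1}
    - {"delta_pos": [-1,-0.4,0],"angular": [0,0,-0.042],"claw": 1}
    - {"delta_pos": [-1,-0.4,0],"angular": [0,0,-0.042],"claw": 1}
    - {"delta_pos": [-1,-0.4,0],"angular": [0,0,-0.042],"claw": 1}
    - {"delta_pos": [-1,-0.4,0],"angular": [0,0,-0.042],"claw": 1}

```text
time_s: 4.55
eef_pos: [0.4782, -0.0913, 0.1673]
tcp_rot: [-3.141, -0.0, 1.899]
force: [0.0, -0.6, -1.0]
gripper_width: 0.0451
grasp_force: 31.0
```

```bash
python3 -c "
from h import *
to((*BAY['yellow'],.16),BY,5)"
```

```text
[ 0.4782 -0.0913  0.1673] 1.8988 (5, array([-0.986, -0.39 ,  0.059]), np.float64(-0.042))
```

>>> arm_command:
  targets:
    - {"delta_pos": [-0.986,-0.39,0],"angular": [0,0,-0.042],"claw": 1}
    - {"delta_pos": [-0.986,-0.39,0],"angular": [0,0,-0.042],"claw": 1}
    - {"delta_pos": [-0.986,-0.39,0],"angular": [0,0,-0.042],"claw": 1}
    - {"delta_pos": [-0.986,-0.39,0],"angular": [0,0,-0.042],"claw": 1}
    - {"delta_pos": [-0.986,-0.39,0],"angular": [0,0,-0.042],"claw": 1}

```text
time_s: 4.97
eef_pos: [0.4729, -0.2237, 0.1672]
tcp_rot: [-3.141, -0.0, 1.921]
force: [0.8, 0.7, -0.6]
gripper_width: 0.0449
grasp_force: 31.0
```

>>> arm_command:
  targets:
    - {"delta_pos": [0,0,0],"angular": [0,0,0],"claw": 1}
    - {"delta_pos": [0,0,0],"angular": [0,0,0],"claw": 1}
    - {"delta_pos": [0,0,0.4],"angular": [0,0,0],"claw": 1}
    - {"delta_pos": [0,0,0.4],"angular": [0,0,0],"claw": 1}
    - {"delta_pos": [0,0,0],"angular": [0,0,0],"claw": 1}

```text
time_s: 5.38
eef_pos: [0.4725, -0.2205, 0.1451]
tcp_rot: [-3.139, -0.003, 1.923]
force: [0.1, 1.1, -0.4]
gripper_width: 0.0448
grasp_force: 31.0
```

```bash
python3 -c "
from h import *
to((*BAY['yellow'],.075),BY,4)
c=get('top');save(c['color'][180:360,320:560].repeat(3,0).repeat(3,1),'t2.png')"
```

```text
[ 0.4725 -0.2205  0.1451] 1.9226 (4, array([-0.032, -0.008,  0.701]), np.float64(0.004))
```

View pics/t2.png

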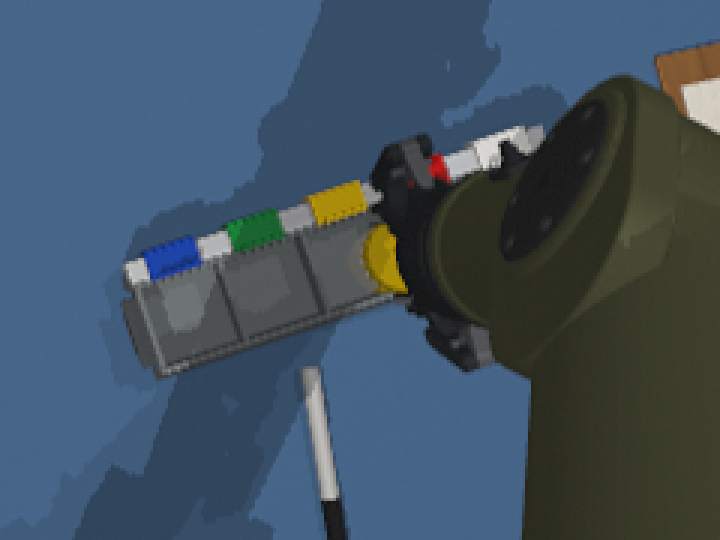

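>>> arm_command:
  targets:
    - {"delta_pos": [0,0,0.6],"angular": [0,0,0],"claw": 1}
    - {"delta_pos": [0,0,0.7],"angular": [0,0,0],"claw": 1}
    - {"delta_pos": [0,0,0.7],"angular": [0,0,0],"claw": 1}
    - {"delta_pos": [0,0,0.6],"angular": [0,0,0],"claw": 1}
    - {"delta_pos": [0,0,0],"angular": [0,0,0],"claw": 1}

```text
time_s: 5.85
eef_pos: [0.4723, -0.221, 0.0801]
tcp_rot: [-3.138, -0.003, 1.922]
force: [-0.1, 0.4, -1.4]
gripper_width: 0.0451
grasp_force: 31.0
```

>>> arm_command:
  targets:
    - {"delta_pos": [0,0,0],"angular": [0,0,0],"claw": 1}
    - {"delta_pos": [0,0,0],"angular": [0,0,0],"claw": 1}
    - {"delta_pos": [0,0,0],"angular": [0,0,0],"claw": 1}

```text
time_s: 6.1
eef_pos: [0.4743, -0.2226, 0.0836]
tcp_rot: [3.14, 0.001, 1.921]
force: [-0.8, -0.2, -0.8]
gripper_width: 0.0451
grasp_force: 31.0
```

>>> arm_command:
  targets:
    - {"delta_pos": [0,0,0.1],"angular": [0,0,0],"claw": 1}
    - {"delta_pos": [0,0,0.1],"angular": [0,0,0],"claw": 1}
    - {"delta_pos": [0,0,0.1],"angular": [0,0,0],"claw": 1}
    - {"delta_pos": [0,0,0],"angular": [0,0,0],"claw": 1}
    - {"delta_pos": [0,0,0],"angular": [0,0,0],"claw": 1}

```text
time_s: 6.52
eef_pos: [0.4734, -0.2224, 0.0749]
tcp_rot: [-3.141, -0.0, 1.921]
force: [0.2, 0.6, -1.3]
gripper_width: 0.0452
grasp_force: 31.0
```

```bash
python3 -c "
from h import *
c=get('scene');P=cloud(c);m=mask(c,'yellow');q=P[m];q=q[np.hypot(q[:,0]-.473,q[:,1]+.222)<.05];print(len(q),np.percentile(q[:,2],[1,5,25,50,75,95,99]).round(4))
to((*BAY['yellow'],.066),BY,4);print(readout.get_state()['force'])
save(c['color'][60:240,100:340].repeat(3,0).repeat(3,1),'s3.png')"
```

```text
Traceback (most recent call last):
IndexError: index -1 is out of bounds for axis 0 with size 0
```

>>> arm_command:
  targets:
    - {"delta_pos": [0,0,0.1],"angular": [0,0,0],"claw": 1}
    - {"delta_pos": [0,0,0.1],"angular": [0,0,0],"claw": 1}
    - {"delta_pos": [0,0,0],"angular": [0,0,0],"claw": 1}
    - {"delta_pos": [0,0,0],"angular": [0,0,0],"claw": 1}

```text
time_s: 6.9
eef_pos: [0.4734, -0.2224, 0.0698]
tcp_rot: [-3.141, -0.0, 1.921]
force: [-0.3, -0.9, -0.9]
gripper_width: 0.0449
grasp_force: 31.0
```

>>> arm_command:
  targets:
    - {"delta_pos": [0,0,0.1],"angular": [0,0,0],"claw": 1}
    - {"delta_pos": [0,0,0],"angular": [0,0,0],"claw": 1}
    - {"delta_pos": [0,0,0],"angular": [0,0,0],"claw": 1}

```text
time_s: 7.15
eef_pos: [0.4735, -0.2225, 0.0674]
tcp_rot: [-3.141, -0.0, 1.921]
force: [-1.0, 0.3, -0.3]
gripper_width: 0.0445
grasp_force: 31.0
```

>>> arm_command:
  targets:
    - {"delta_pos": [0,0,0.06],"angular": [0,0,0],"claw": 1}
    - {"delta_pos": [0,0,0.06],"angular": [0,0,0],"claw": 1}
    - {"delta_pos": [0,0,0],"angular": [0,0,0],"claw": 1}

```text
time_s: 7.4
eef_pos: [0.474, -0.2237, 0.0664]
tcp_rot: [3.14, 0.002, 1.92]
force: [-4.9, -0.0, 18.4]
gripper_width: 0.045
grasp_force: 32.5
```

>>> arm_command:
  targets:
    - {"delta_pos": [0,0,0.06],"angular": [0,0,0],"claw": 1}
    - {"delta_pos": [0,0,0],"angular": [0,0,0],"claw": 1}

```text
time_s: 7.57
eef_pos: [0.4736, -0.2242, 0.0659]
tcp_rot: [3.14, 0.003, 1.919]
force: [-8.3, -0.7, 30.7]
gripper_width: 0.0447
grasp_force: 33.1
```

>>> arm_command:
  targets:
    - {"delta_pos": [0,0,-0.1],"angular": [0,0,0],"claw": 1}
    - {"delta_pos": [0,0,0],"angular": [0,0,0],"claw": -0.3}
    - {"delta_pos": [0,0,0],"angular": [0,0,0],"claw": -1}
    - {"delta_pos": [0,0,0],"angular": [0,0,0],"claw": -1}
    - {"delta_pos": [0,0,0],"angular": [0,0,0],"claw": -1}

```text
time_s: 7.98
eef_pos: [0.4736, -0.2223, 0.0652]
tcp_rot: [-3.141, -0.0, 1.921]
force: [-0.0, 0.5, 0.2]
gripper_width: 0.0852
grasp_force: 0.0
```

>>> arm_command:
  targets:
    - {"delta_pos": [0,0,-0.3],"angular": [0,0,0],"claw": -1}
    - {"delta_pos": [0,0,-0.8],"angular": [0,0,0],"claw": -1}
    - {"delta_pos": [0,0,-1],"angular": [0,0,0],"claw": -1}
    - {"delta_pos": [0,0,-0.9],"angular": [0,0,0],"claw": -1}
    - {"delta_pos": [0,0,-0.7],"angular": [0,0,0],"claw": -1}

```text
time_s: 8.4
eef_pos: [0.4739, -0.2227, 0.1601]
tcp_rot: [3.141, 0.001, 1.921]
force: [0.2, 0.1, 0.3]
gripper_width: 0.0857
grasp_force: 0.0
```

```bash
python3 -c "
from h import *
c=get('wrist');save(c['color'],'w3.png');print(blobs(c,'yellow',.079,300,99999))
for k in ('green','blue'): to((*PICK[k],.16),PY)
"
```

```text
[('yellow', array([385., 225.]), 1863, np.float64(0.0419), 0, None, None, array([ 0.5006, -0.2004])), ('yellow', array([317., 245.]), 5666, np.float64(0.08), 5521, array([ 0.4706, -0.2236]), array([ 0.4709, -0.2242]), array([ 0.4704, -0.223 ]))]
[ 0.4752 -0.2233  0.1629] 1.9203 (18, array([0.967, 0.446, 0.006]), np.float64(0.048))
[ 0.4752 -0.2233  0.1629] 1.9203 (13, array([0.95 , 0.598, 0.009]), np.float64(0.066))
```

View pics/w3.png

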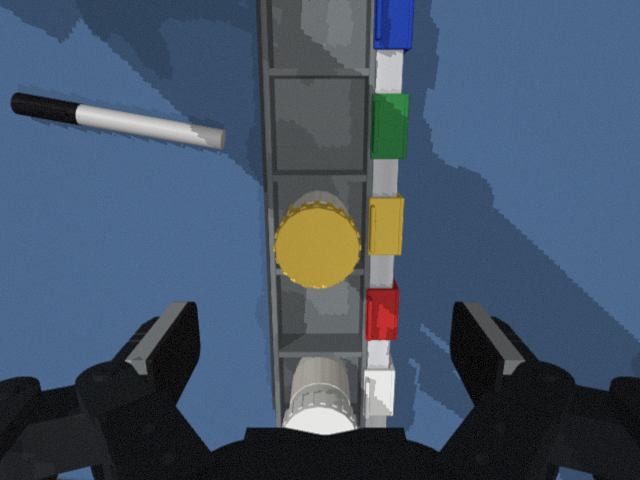

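>>> arm_command:
  targets:
    - {"delta_pos": [0.95,0.6,0],"angular": [0,0,0.066],"claw": -1}
    - {"delta_pos": [0.95,0.6,0],"angular": [0,0,0.066],"claw": -1}
    - {"delta_pos": [0.95,0.6,0],"angular": [0,0,0.066],"claw": -1}
    - {"delta_pos": [0.95,0.6,0],"angular": [0,0,0.066],"claw": -1}
    - {"delta_pos": [0.95,0.6,0],"angular": [0,0,0.066],"claw": -1}

```text
time_s: 8.87
eef_pos: [0.5053, -0.0844, 0.1583]
tcp_rot: [-3.142, -0.0, 1.885]
force: [0.9, -0.5, 0.7]
gripper_width: 0.0858
grasp_force: 0.0
```

>>> arm_command:
  targets:
    - {"delta_pos": [0.95,0.6,0],"angular": [0,0,0.066],"claw": -1}
    - {"delta_pos": [0.95,0.6,0],"angular": [0,0,0.066],"claw": -1}
    - {"delta_pos": [0.95,0.6,0],"angular": [0,0,0.066],"claw": -1}
    - {"delta_pos": [0.95,0.6,0],"angular": [0,0,0.066],"claw": -1}

```text
time_s: 9.2
eef_pos: [0.534, 0.0244, 0.1582]
tcp_rot: [-3.141, 0.0, 1.858]
force: [-0.6, -0.2, -0.7]
gripper_width: 0.0854
grasp_force: 0.0
```

```bash
python3 -c "
from h import *
to((*PICK['blue'],.16),PY,4)"
```

```text
[0.534  0.0244 0.1582] 1.8581 (4, array([ 0.925,  0.602, -0.018]), np.float64(0.065))
```

>>> arm_command:
  targets:
    - {"delta_pos": [0.925,0.6,0],"angular": [0,0,0.065],"claw": -1}
    - {"delta_pos": [0.925,0.6,0],"angular": [0,0,0.065],"claw": -1}
    - {"delta_pos": [0.925,0.6,0],"angular": [0,0,0.065],"claw": -1}
    - {"delta_pos": [0.925,0.6,0],"angular": [0,0,0.065],"claw": -1}

```text
time_s: 9.53
eef_pos: [0.5664, 0.1298, 0.1582]
tcp_rot: [-3.141, 0.0, 1.831]
force: [0.2, -0.5, 0.2]
gripper_width: 0.0856
grasp_force: 0.0
```

>>> arm_command:
  targets:
    - {"delta_pos": [0,0,0.6],"angular": [0,0,0],"claw": -1}
    - {"delta_pos": [0,0,0.9],"angular": [0,0,0],"claw": -1}

```text
time_s: 9.7
eef_pos: [0.5679, 0.1314, 0.1219]
tcp_rot: [3.137, -0.001, 1.835]
force: [-0.8, -0.5, 0.1]
gripper_width: 0.085
grasp_force: 0.0
```

```bash
python3 -c "
from h import *
c=get('wrist')
to((*PICK['blue'],.0645),PY,3)
for b in blobs(c,'blue',.079,1000,99999):print(b)"
```

```text
[0.5647 0.1294 0.1165] 1.8335 (3, array([-0.002,  0.026,  0.693]), np.float64(0.009))
('blue', array([317., 270.]), 8116, np.float64(0.0799), 7827, array([0.5655, 0.1313]), array([0.5657, 0.1305]), array([0.5654, 0.132 ]))
```

>>> arm_command:
  targets:
    - {"delta_pos": [0,0,0.8],"angular": [0,0,0],"claw": -1}
    - {"delta_pos": [0,0,0.8],"angular": [0,0,0],"claw": -1}
    - {"delta_pos": [0,0,0.65],"angular": [0,0,0],"claw": -1}
    - {"delta_pos": [0,0,0],"angular": [0,0,0],"claw": -1}
    - {"delta_pos": [0,0,0],"angular": [0,0,0],"claw": 0.2}

```text
time_s: 10.17
eef_pos: [0.5659, 0.128, 0.0642]
tcp_rot: [-3.14, 0.0, 1.831]
force: [0.3, 0.2, 0.7]
gripper_width: 0.0758
grasp_force: 0.0
```

>>> arm_command:
  targets:
    - {"delta_pos": [0,0,0],"angular": [0,0,0],"claw": 1}
    - {"delta_pos": [0,0,0],"angular": [0,0,0],"claw": 1}
    - {"delta_pos": [0,0,0],"angular": [0,0,0],"claw": 1}
    - {"delta_pos": [0,0,0],"angular": [0,0,0],"claw": 1}
    - {"delta_pos": [0,0,0],"angular": [0,0,0],"claw": 1}

```text
time_s: 10.58
eef_pos: [0.5671, 0.1284, 0.0658]
tcp_rot: [3.139, 0.0, 1.831]
force: [-0.9, 0.2, 7.1]
gripper_width: 0.0449
grasp_force: 30.0
```

>>> arm_command:
  targets:
    - {"delta_pos": [0,0,-0.3],"angular": [0,0,0],"claw": 1}
    - {"delta_pos": [0,0,-0.9],"angular": [0,0,0],"claw": 1}
    - {"delta_pos": [0,0,-1],"angular": [0,0,0],"claw": 1}
    - {"delta_pos": [0,0,-1],"angular": [0,0,0],"claw": 1}
    - {"delta_pos": [0,0,-0.9],"angular": [0,0,0],"claw": 1}

```text
time_s: 11.0
eef_pos: [0.5663, 0.1283, 0.1689]
tcp_rot: [3.141, 0.0, 1.831]
force: [0.7, 1.2, -1.6]
gripper_width: 0.0447
grasp_force: 31.0
```

>>> arm_command:
  targets:
    - {"delta_pos": [-0.83,-0.89,0],"angular": [0,0,-0.095],"claw": 1}
    - {"delta_pos": [-0.83,-0.89,0],"angular": [0,0,-0.095],"claw": 1}
    - {"delta_pos": [-0.83,-0.89,0],"angular": [0,0,-0.095],"claw": 1}
    - {"delta_pos": [-0.83,-0.89,0],"angular": [0,0,-0.095],"claw": 1}
    - {"delta_pos": [-0.83,-0.89,0],"angular": [0,0,-0.095],"claw": 1}

```text
time_s: 11.42
eef_pos: [0.4872, -0.0031, 0.1675]
tcp_rot: [3.141, 0.0, 1.882]
force: [1.0, -0.0, -0.6]
gripper_width: 0.045
grasp_force: 31.1
```

```bash
python3 -c "
from h import *
to((*BAY['blue'],.16),BY,4)"
```

```text
[ 0.4872 -0.0031  0.1675] 1.8817 (4, array([-0.806, -0.871,  0.075]), np.float64(-0.093))
```

>>> arm_command:
  targets:
    - {"delta_pos": [-0.806,-0.871,0],"angular": [0,0,-0.093],"claw": 1}
    - {"delta_pos": [-0.806,-0.871,0],"angular": [0,0,-0.093],"claw": 1}
    - {"delta_pos": [-0.806,-0.871,0],"angular": [0,0,-0.093],"claw": 1}
    - {"delta_pos": [-0.806,-0.871,0],"angular": [0,0,-0.093],"claw": 1}
    - {"delta_pos": [0,0,0],"angular": [0,0,0],"claw": 1}

```text
time_s: 11.83
eef_pos: [0.4281, -0.1116, 0.1676]
tcp_rot: [-3.14, 0.002, 1.913]
force: [0.2, 0.2, -0.7]
gripper_width: 0.0453
grasp_force: 31.0
```

>>> arm_command:
  targets:
    - {"delta_pos": [0,0,0.3],"angular": [0,0,0],"claw": 1}
    - {"delta_pos": [0,0,0.9],"angular": [0,0,0],"claw": 1}

```text
time_s: 12.0
eef_pos: [0.4335, -0.1065, 0.1388]
tcp_rot: [3.136, 0.003, 1.919]
force: [1.5, -0.1, -0.8]
gripper_width: 0.0449
grasp_force: 31.1
```

```bash
python3 -c "
from h import *
to((*BAY['blue'],.075),BY,4)"
```

```text
[ 0.4335 -0.1065  0.1388] 1.9191 (4, array([ 0.003, -0.032,  0.638]), np.float64(-0.004))
```

>>> arm_command:
  targets:
    - {"delta_pos": [0,0,0.7],"angular": [0,0,0],"claw": 1}
    - {"delta_pos": [0,0,0.7],"angular": [0,0,0],"claw": 1}
    - {"delta_pos": [0,0,0.6],"angular": [0,0,0],"claw": 1}
    - {"delta_pos": [0,0,0.3],"angular": [0,0,0],"claw": 1}
    - {"delta_pos": [0,0,0.14],"angular": [0,0,0],"claw": 1}

```text
time_s: 12.42
eef_pos: [0.4312, -0.1052, 0.0747]
tcp_rot: [-3.14, -0.001, 1.921]
force: [-0.3, 0.6, -0.3]
gripper_width: 0.0446
grasp_force: 31.1
```

>>> arm_command:
  targets:
    - {"delta_pos": [0,0,0],"angular": [0,0,0],"claw": 1}
    - {"delta_pos": [0,0,0],"angular": [0,0,0],"claw": 1}
    - {"delta_pos": [0,0,0.06],"angular": [0,0,0],"claw": 1}
    - {"delta_pos": [0,0,0.06],"angular": [0,0,0],"claw": 1}
    - {"delta_pos": [0,0,0],"angular": [0,0,0],"claw": 1}

```text
time_s: 12.83
eef_pos: [0.4315, -0.1063, 0.0731]
tcp_rot: [3.141, 0.0, 1.92]
force: [-0.5, -0.2, -0.6]
gripper_width: 0.0453
grasp_force: 31.1
```

>>> arm_command:
  targets:
    - {"delta_pos": [0,0,0.05],"angular": [0,0,0],"claw": 1}
    - {"delta_pos": [0,0,0],"angular": [0,0,0],"claw": 1}

```text
time_s: 13.0
eef_pos: [0.4313, -0.1063, 0.0716]
tcp_rot: [3.141, 0.0, 1.92]
force: [0.2, -0.2, -1.3]
gripper_width: 0.0451
grasp_force: 31.1
```

>>> arm_command:
  targets:
    - {"delta_pos": [0,0,0.07],"angular": [0,0,0],"claw": 1}
    - {"delta_pos": [0,0,0.07],"angular": [0,0,0],"claw": 1}
    - {"delta_pos": [0,0,0],"angular": [0,0,0],"claw": 1}

```text
time_s: 13.25
eef_pos: [0.4311, -0.1063, 0.0677]
tcp_rot: [-3.141, -0.0, 1.92]
force: [0.4, 0.3, -0.6]
gripper_width: 0.045
grasp_force: 31.1
```

>>> arm_command:
  targets:
    - {"delta_pos": [0,0,0.06],"angular": [0,0,0],"claw": 1}
    - {"delta_pos": [0,0,0],"angular": [0,0,0],"claw": 1}

```text
time_s: 13.42
eef_pos: [0.4312, -0.1063, 0.0663]
tcp_rot: [-3.141, -0.0, 1.92]
force: [0.4, -0.5, -0.8]
gripper_width: 0.0449
grasp_force: 31.1
```

>>> arm_command:
  targets:
    - {"delta_pos": [0,0,0.05],"angular": [0,0,0],"claw": 1}
    - {"delta_pos": [0,0,0],"angular": [0,0,0],"claw": 1}

```text
time_s: 13.58
eef_pos: [0.4313, -0.1065, 0.0658]
tcp_rot: [3.141, 0.0, 1.92]
force: [-2.2, -0.2, 6.9]
gripper_width: 0.0447
grasp_force: 31.7
```

>>> arm_command:
  targets:
    - {"delta_pos": [0,0,0.02],"angular": [0,0,0],"claw": 1}
    - {"delta_pos": [0,0,0],"angular": [0,0,0],"claw": 1}

```text
time_s: 13.75
eef_pos: [0.4314, -0.1066, 0.0657]
tcp_rot: [3.141, 0.001, 1.919]
force: [-3.3, 0.2, 14.0]
gripper_width: 0.045
grasp_force: 32.3
```

>>> arm_command:
  targets:
    - {"delta_pos": [0,0,-0.04],"angular": [0,0,0],"claw": 1}
    - {"delta_pos": [0,0,0],"angular": [0,0,0],"claw": -0.3}
    - {"delta_pos": [0,0,0],"angular": [0,0,0],"claw": -1}
    - {"delta_pos": [0,0,0],"angular": [0,0,0],"claw": -1}
    - {"delta_pos": [0,0,0],"angular": [0,0,0],"claw": -1}

```text
time_s: 14.17
eef_pos: [0.4313, -0.1062, 0.0657]
tcp_rot: [-3.141, -0.0, 1.92]
force: [0.1, 0.9, 0.3]
gripper_width: 0.0852
grasp_force: 0.0
```

>>> arm_command:
  targets:
    - {"delta_pos": [0,0,-0.3],"angular": [0,0,0],"claw": -1}
    - {"delta_pos": [0,0,-0.8],"angular": [0,0,0],"claw": -1}
    - {"delta_pos": [0,0,-1],"angular": [0,0,0],"claw": -1}
    - {"delta_pos": [0,0,-1],"angular": [0,0,0],"claw": -1}
    - {"delta_pos": [0,0,-0.7],"angular": [0,0,0],"claw": -1}

```text
time_s: 14.58
eef_pos: [0.4316, -0.1064, 0.1631]
tcp_rot: [3.14, 0.001, 1.92]
force: [0.5, -0.8, -0.5]
gripper_width: 0.0853
grasp_force: 0.0
```

```bash
python3 -c "
from h import *
c=get('wrist');save(c['color'],'w4.png')
for b in blobs(c,'blue',.079,1000,99999):print(b)
to((*PICK['green'],.16),PY)"
```

```text
('blue', array([321., 237.]), 5769, np.float64(0.08), 5499, array([ 0.4293, -0.1041]), array([ 0.4296, -0.1047]), array([ 0.4292, -0.1029]))
('blue', array([384., 223.]), 1906, np.float64(0.0419), 0, None, None, array([ 0.4582, -0.084 ]))
[ 0.4329 -0.1068  0.1655] 1.9194 (13, array([0.957, 0.634, 0.017]), np.float64(0.065))
```

>>> arm_command:
  targets:
    - {"delta_pos": [0.96,0.635,0],"angular": [0,0,0.065],"claw": -1}
    - {"delta_pos": [0.96,0.635,0],"angular": [0,0,0.065],"claw": -1}
    - {"delta_pos": [0.96,0.635,0],"angular": [0,0,0.065],"claw": -1}
    - {"delta_pos": [0.96,0.635,0],"angular": [0,0,0.065],"claw": -1}
    - {"delta_pos": [0.96,0.635,0],"angular": [0,0,0.065],"claw": -1}

```text
time_s: 15.05
eef_pos: [0.4667, 0.0345, 0.1612]
tcp_rot: [3.141, 0.0, 1.885]
force: [-0.2, -1.0, 0.4]
gripper_width: 0.0853
grasp_force: 0.0
```

>>> arm_command:
  targets:
    - {"delta_pos": [0.96,0.635,0],"angular": [0,0,0.065],"claw": -1}
    - {"delta_pos": [0.96,0.635,0],"angular": [0,0,0.065],"claw": -1}
    - {"delta_pos": [0.96,0.635,0],"angular": [0,0,0.065],"claw": -1}
    - {"delta_pos": [0.96,0.635,0],"angular": [0,0,0.065],"claw": -1}

```text
time_s: 15.38
eef_pos: [0.4985, 0.1452, 0.1611]
tcp_rot: [-3.142, 0.0, 1.858]
force: [0.1, -0.3, -0.1]
gripper_width: 0.0854
grasp_force: 0.0
```

```bash
python3 -c "
from h import *
to((*PICK['green'],.16),PY,4)"
```

```text
[0.4985 0.1452 0.1611] 1.8583 (4, array([0.925, 0.643, 0.011]), np.float64(0.066))
```

>>> arm_command:
  targets:
    - {"delta_pos": [0.925,0.643,0],"angular": [0,0,0.066],"claw": -1}
    - {"delta_pos": [0.925,0.643,0],"angular": [0,0,0.066],"claw": -1}
    - {"delta_pos": [0.925,0.643,0],"angular": [0,0,0.066],"claw": -1}
    - {"delta_pos": [0.925,0.643,0],"angular": [0,0,0.066],"claw": -1}

```text
time_s: 15.72
eef_pos: [0.5351, 0.2517, 0.161]
tcp_rot: [-3.141, 0.0, 1.831]
force: [0.6, -0.1, 0.5]
gripper_width: 0.0853
grasp_force: 0.0
```

>>> arm_command:
  targets:
    - {"delta_pos": [0,0,0.6],"angular": [0,0,0],"claw": -1}
    - {"delta_pos": [0,0,0.9],"angular": [0,0,0],"claw": -1}

```text
time_s: 15.88
eef_pos: [0.5362, 0.2534, 0.1246]
tcp_rot: [3.137, -0.002, 1.834]
force: [0.1, 0.6, 0.1]
gripper_width: 0.0853
grasp_force: 0.0
```

```bash
python3 -c "
from h import *
c=get('wrist')
to((*PICK['green'],.0645),PY,3)
for b in blobs(c,'green',.079,1000,99999):print(b)"
```

```text
[0.5333 0.2508 0.1191] 1.833 (3, array([0.006, 0.025, 0.728]), np.float64(0.007))
```

>>> arm_command:
  targets:
    - {"delta_pos": [0,0,0.8],"angular": [0,0,0],"claw": -1}
    - {"delta_pos": [0,0,0.8],"angular": [0,0,0],"claw": -1}
    - {"delta_pos": [0,0,0.75],"angular": [0,0,0],"claw": -1}
    - {"delta_pos": [0,0,0],"angular": [0,0,0],"claw": -1}
    - {"delta_pos": [0,0,0],"angular": [0,0,0],"claw": 0.2}

```text
time_s: 16.35
eef_pos: [0.5345, 0.2498, 0.0644]
tcp_rot: [-3.139, 0.001, 1.831]
force: [-0.1, -0.0, -1.1]
gripper_width: 0.0755
grasp_force: 0.0
```

>>> arm_command:
  targets:
    - {"delta_pos": [0,0,0],"angular": [0,0,0],"claw": 1}
    - {"delta_pos": [0,0,0],"angular": [0,0,0],"claw": 1}
    - {"delta_pos": [0,0,0],"angular": [0,0,0],"claw": 1}
    - {"delta_pos": [0,0,0],"angular": [0,0,0],"claw": 1}
    - {"delta_pos": [0,0,0],"angular": [0,0,0],"claw": 1}

```text
time_s: 16.77
eef_pos: [0.5358, 0.2507, 0.0662]
tcp_rot: [3.139, -0.001, 1.831]
force: [-1.0, -0.2, 6.4]
gripper_width: 0.0447
grasp_force: 30.0
```

>>> arm_command:
  targets:
    - {"delta_pos": [0,0,-0.3],"angular": [0,0,0],"claw": 1}
    - {"delta_pos": [0,0,-0.9],"angular": [0,0,0],"claw": 1}
    - {"delta_pos": [0,0,-1],"angular": [0,0,0],"claw": 1}
    - {"delta_pos": [0,0,-1],"angular": [0,0,0],"claw": 1}
    - {"delta_pos": [0,0,-0.9],"angular": [0,0,0],"claw": 1}

```text
time_s: 17.18
eef_pos: [0.535, 0.2503, 0.1692]
tcp_rot: [3.141, -0.0, 1.831]
force: [0.6, 0.8, -1.3]
gripper_width: 0.0452
grasp_force: 31.0
```

>>> arm_command:
  targets:
    - {"delta_pos": [-0.99,-0.54,0],"angular": [0,0,-0.057],"claw": 1}
    - {"delta_pos": [-0.99,-0.54,0],"angular": [0,0,-0.057],"claw": 1}
    - {"delta_pos": [-0.99,-0.54,0],"angular": [0,0,-0.057],"claw": 1}
    - {"delta_pos": [-0.99,-0.54,0],"angular": [0,0,-0.057],"claw": 1}
    - {"delta_pos": [-0.99,-0.54,0],"angular": [0,0,-0.057],"claw": 1}

```text
time_s: 17.6
eef_pos: [0.5027, 0.1118, 0.1679]
tcp_rot: [3.141, 0.0, 1.861]
force: [0.1, -0.2, -1.1]
gripper_width: 0.0447
grasp_force: 31.1
```

>>> arm_command:
  targets:
    - {"delta_pos": [-0.99,-0.54,0],"angular": [0,0,-0.057],"claw": 1}
    - {"delta_pos": [-0.99,-0.54,0],"angular": [0,0,-0.057],"claw": 1}
    - {"delta_pos": [-0.99,-0.54,0],"angular": [0,0,-0.057],"claw": 1}
    - {"delta_pos": [-0.99,-0.54,0],"angular": [0,0,-0.057],"claw": 1}
    - {"delta_pos": [-0.99,-0.54,0],"angular": [0,0,-0.057],"claw": 1}

```text
time_s: 18.02
eef_pos: [0.4751, -0.0265, 0.1678]
tcp_rot: [3.141, 0.0, 1.891]
force: [0.6, 0.1, -1.5]
gripper_width: 0.0448
grasp_force: 31.1
```

```bash
python3 -c "
from h import *
to((*BAY['green'],.16),BY,5)"
```

```text
[ 0.4751 -0.0265  0.1678] 1.8909 (5, array([-0.991, -0.54 ,  0.063]), np.float64(-0.057))
```

>>> arm_command:
  targets:
    - {"delta_pos": [-0.99,-0.54,0],"angular": [0,0,-0.057],"claw": 1}
    - {"delta_pos": [-0.99,-0.54,0],"angular": [0,0,-0.057],"claw": 1}
    - {"delta_pos": [-0.99,-0.54,0],"angular": [0,0,-0.057],"claw": 1}
    - {"delta_pos": [-0.99,-0.54,0],"angular": [0,0,-0.057],"claw": 1}
    - {"delta_pos": [-0.99,-0.54,0],"angular": [0,0,-0.057],"claw": 1}

```text
time_s: 18.43
eef_pos: [0.4517, -0.1655, 0.1679]
tcp_rot: [3.141, 0.0, 1.921]
force: [1.2, 0.4, -1.4]
gripper_width: 0.045
grasp_force: 31.1
```

>>> arm_command:
  targets:
    - {"delta_pos": [0,0,0],"angular": [0,0,0],"claw": 1}
    - {"delta_pos": [0,0,0.3],"angular": [0,0,0],"claw": 1}
    - {"delta_pos": [0,0,0.6],"angular": [0,0,0],"claw": 1}
    - {"delta_pos": [0,0,0.3],"angular": [0,0,0],"claw": 1}
    - {"delta_pos": [0,0,0],"angular": [0,0,0],"claw": 1}

```text
time_s: 18.85
eef_pos: [0.4512, -0.1627, 0.1355]
tcp_rot: [-3.139, -0.002, 1.922]
force: [-0.6, 0.2, -1.9]
gripper_width: 0.0453
grasp_force: 31.0
```

```bash
python3 -c "
from h import *
to((*BAY['green'],.075),BY,4)"
```

```text
[ 0.4512 -0.1627  0.1355] 1.9221 (4, array([-0.029, -0.006,  0.605]), np.float64(0.003))
```

>>> arm_command:
  targets:
    - {"delta_pos": [0,0,0.7],"angular": [0,0,0],"claw": 1}
    - {"delta_pos": [0,0,0.8],"angular": [0,0,0],"claw": 1}
    - {"delta_pos": [0,0,0.7],"angular": [0,0,0],"claw": 1}
    - {"delta_pos": [0,0,0.3],"angular": [0,0,0],"claw": 1}
    - {"delta_pos": [0,0,0.1],"angular": [0,0,0],"claw": 1}

```text
time_s: 19.27
eef_pos: [0.4517, -0.1633, 0.0712]
tcp_rot: [-3.14, -0.002, 1.922]
force: [-0.5, -0.1, -0.3]
gripper_width: 0.045
grasp_force: 31.1
```

>>> arm_command:
  targets:
    - {"delta_pos": [0,0,0],"angular": [0,0,0],"claw": 1}
    - {"delta_pos": [0,0,0],"angular": [0,0,0],"claw": 1}
    - {"delta_pos": [0,0,0],"angular": [0,0,0],"claw": 1}
    - {"delta_pos": [0,0,0.08],"angular": [0,0,0],"claw": 1}
    - {"delta_pos": [0,0,0],"angular": [0,0,0],"claw": 1}

```text
time_s: 19.68
eef_pos: [0.4524, -0.1642, 0.0704]
tcp_rot: [3.141, 0.001, 1.92]
force: [-0.1, -0.6, -1.2]
gripper_width: 0.0445
grasp_force: 31.1
```

>>> arm_command:
  targets:
    - {"delta_pos": [0,0,0.05],"angular": [0,0,0],"claw": 1}
    - {"delta_pos": [0,0,0],"angular": [0,0,0],"claw": 1}

```text
time_s: 19.85
eef_pos: [0.4521, -0.1642, 0.0688]
tcp_rot: [3.142, 0.0, 1.92]
force: [-0.0, 0.1, -0.8]
gripper_width: 0.0451
grasp_force: 31.1
```

>>> arm_command:
  targets:
    - {"delta_pos": [0,0,0.06],"angular": [0,0,0],"claw": 1}
    - {"delta_pos": [0,0,0.05],"angular": [0,0,0],"claw": 1}
    - {"delta_pos": [0,0,0],"angular": [0,0,0],"claw": 1}

```text
time_s: 20.1
eef_pos: [0.4522, -0.1644, 0.0662]
tcp_rot: [3.141, 0.0, 1.92]
force: [-1.4, -0.5, 2.0]
gripper_width: 0.0449
grasp_force: 31.4
```

>>> arm_command:
  targets:
    - {"delta_pos": [0,0,0.03],"angular": [0,0,0],"claw": 1}
    - {"delta_pos": [0,0,0],"angular": [0,0,0],"claw": 1}

```text
time_s: 20.27
eef_pos: [0.4523, -0.1646, 0.0661]
tcp_rot: [3.141, 0.001, 1.92]
force: [-2.0, -1.4, 11.1]
gripper_width: 0.045
grasp_force: 32.1
```

Contact. Release, rise, and look from the wrist.

>>> arm_command:
  targets:
    - {"delta_pos": [0,0,-0.03],"angular": [0,0,0],"claw": 1}
    - {"delta_pos": [0,0,0],"angular": [0,0,0],"claw": -0.3}
    - {"delta_pos": [0,0,0],"angular": [0,0,0],"claw": -1}
    - {"delta_pos": [0,0,0],"angular": [0,0,0],"claw": -1}
    - {"delta_pos": [0,0,0],"angular": [0,0,0],"claw": -1}

```text
time_s: 20.68
eef_pos: [0.4521, -0.1641, 0.0659]
tcp_rot: [-3.141, -0.0, 1.921]
force: [-1.4, 0.3, 0.9]
gripper_width: 0.0853
grasp_force: 0.0
```

>>> arm_command:
  targets:
    - {"delta_pos": [0,0,-0.3],"angular": [0,0,0],"claw": -1}
    - {"delta_pos": [0,0,-0.8],"angular": [0,0,0],"claw": -1}
    - {"delta_pos": [0,0,-1],"angular": [0,0,0],"claw": -1}
    - {"delta_pos": [0,0,-1],"angular": [0,0,0],"claw": -1}
    - {"delta_pos": [0,0,-0.7],"angular": [0,0,0],"claw": -1}

```text
time_s: 21.1
eef_pos: [0.4524, -0.1644, 0.1634]
tcp_rot: [3.14, 0.001, 1.92]
force: [-0.5, 0.5, 0.1]
gripper_width: 0.085
grasp_force: 0.0
```

```bash
python3 -c "
from h import *
c=get('wrist');save(c['color'],'w5.png')
to((*PICK['red'],.16),PY)"
```

```text
[ 0.4538 -0.1649  0.166 ] 1.9201 (13, array([0.96 , 0.615, 0.018]), np.float64(0.066))
```

View pics/w5.png

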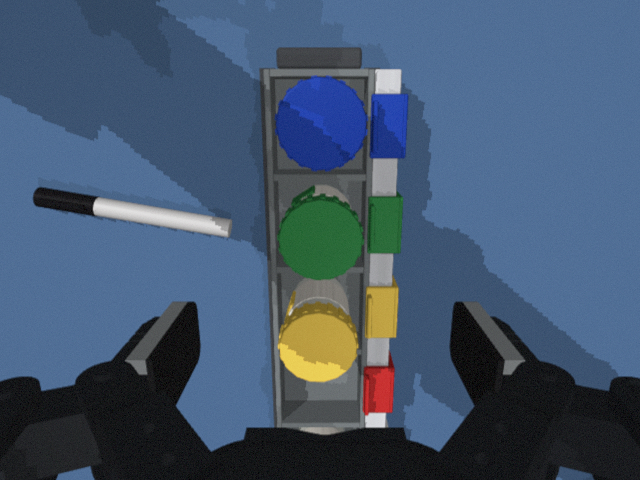

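Blue (320,123), green (320,237) and yellow (318,342) stand upright beside their own clips. Red is next.

>>> arm_command:
  targets:
    - {"delta_pos": [0.96,0.615,0],"angular": [0,0,0.066],"claw": -1}
    - {"delta_pos": [0.96,0.615,0],"angular": [0,0,0.066],"claw": -1}
    - {"delta_pos": [0.96,0.615,0],"angular": [0,0,0.066],"claw": -1}
    - {"delta_pos": [0.96,0.615,0],"angular": [0,0,0.066],"claw": -1}
    - {"delta_pos": [0.96,0.615,0],"angular": [0,0,0.066],"claw": -1}

```text
time_s: 21.57
eef_pos: [0.4852, -0.0243, 0.1614]
tcp_rot: [3.141, 0.0, 1.885]
force: [0.5, -0.6, 0.2]
gripper_width: 0.0852
grasp_force: 0.0
```

>>> arm_command:
  targets:
    - {"delta_pos": [0.96,0.615,0],"angular": [0,0,0.066],"claw": -1}
    - {"delta_pos": [0.96,0.615,0],"angular": [0,0,0.066],"claw": -1}
    - {"delta_pos": [0.96,0.615,0],"angular": [0,0,0.066],"claw": -1}
    - {"delta_pos": [0.96,0.615,0],"angular": [0,0,0.066],"claw": -1}

```text
time_s: 21.9
eef_pos: [0.515, 0.0859, 0.1614]
tcp_rot: [3.142, 0.0, 1.858]
force: [0.2, 0.4, 1.1]
gripper_width: 0.0853
grasp_force: 0.0
```

```bash
python3 -c "
from h import *
to((*PICK['red'],.16),PY,4)"
```

```text
[0.515  0.0859 0.1614] 1.858 (4, array([0.936, 0.625, 0.014]), np.float64(0.065))
```

>>> arm_command:
  targets:
    - {"delta_pos": [0.936,0.625,0],"angular": [0,0,0.065],"claw": -1}
    - {"delta_pos": [0.936,0.625,0],"angular": [0,0,0.065],"claw": -1}
    - {"delta_pos": [0.936,0.625,0],"angular": [0,0,0.065],"claw": -1}
    - {"delta_pos": [0.936,0.625,0],"angular": [0,0,0.065],"claw": -1}

```text
time_s: 22.23
eef_pos: [0.5495, 0.193, 0.1613]
tcp_rot: [-3.141, 0.0, 1.831]
force: [0.4, -0.7, -0.5]
gripper_width: 0.0855
grasp_force: 0.0
```

>>> arm_command:
  targets:
    - {"delta_pos": [0,0,0.6],"angular": [0,0,0],"claw": -1}
    - {"delta_pos": [0,0,0.9],"angular": [0,0,0],"claw": -1}

```text
time_s: 22.4
eef_pos: [0.5509, 0.1947, 0.1249]
tcp_rot: [3.137, -0.001, 1.835]
force: [-0.3, -0.3, -0.9]
gripper_width: 0.0857
grasp_force: 0.0
```

```bash
python3 -c "
from h import *
c=get('wrist')
to((*PICK['red'],.0645),PY,3)
for b in blobs(c,'red',.079,1000,99999):print(b)"
```

```text
[0.5478 0.1924 0.1196] 1.8332 (3, array([0.002, 0.025, 0.734]), np.float64(0.008))
('red', array([317., 268.]), 7968, np.float64(0.0799), 7658, array([0.5483, 0.1946]), array([0.5484, 0.1939]), array([0.5481, 0.1954]))
```

>>> arm_command:
  targets:
    - {"delta_pos": [0,0,0.8],"angular": [0,0,0],"claw": -1}
    - {"delta_pos": [0,0,0.8],"angular": [0,0,0],"claw": -1}
    - {"delta_pos": [0,0,0.75],"angular": [0,0,0],"claw": -1}
    - {"delta_pos": [0,0,0],"angular": [0,0,0],"claw": -1}
    - {"delta_pos": [0,0,0],"angular": [0,0,0],"claw": 0.2}

```text
time_s: 22.87
eef_pos: [0.5489, 0.1911, 0.0647]
tcp_rot: [-3.139, 0.0, 1.831]
force: [0.8, -0.7, -0.1]
gripper_width: 0.0755
grasp_force: 0.0
```

>>> arm_command:
  targets:
    - {"delta_pos": [0,0,0],"angular": [0,0,0],"claw": 1}
    - {"delta_pos": [0,0,0],"angular": [0,0,0],"claw": 1}
    - {"delta_pos": [0,0,0],"angular": [0,0,0],"claw": 1}
    - {"delta_pos": [0,0,0],"angular": [0,0,0],"claw": 1}
    - {"delta_pos": [0,0,0],"angular": [0,0,0],"claw": 1}

```text
time_s: 23.28
eef_pos: [0.5503, 0.1919, 0.0664]
tcp_rot: [3.139, -0.0, 1.831]
force: [-0.8, -0.6, 6.3]
gripper_width: 0.0452
grasp_force: 29.9
```

>>> arm_command:
  targets:
    - {"delta_pos": [0,0,-0.3],"angular": [0,0,0],"claw": 1}
    - {"delta_pos": [0,0,-0.9],"angular": [0,0,0],"claw": 1}
    - {"delta_pos": [0,0,-1],"angular": [0,0,0],"claw": 1}
    - {"delta_pos": [0,0,-1],"angular": [0,0,0],"claw": 1}
    - {"delta_pos": [0,0,-0.9],"angular": [0,0,0],"claw": 1}

```text
time_s: 23.7
eef_pos: [0.5495, 0.1916, 0.1696]
tcp_rot: [3.141, -0.0, 1.831]
force: [0.0, 0.8, -1.4]
gripper_width: 0.0449
grasp_force: 30.9
```

>>> arm_command:
  targets:
    - {"delta_pos": [-0.97,-0.43,0],"angular": [0,0,-0.048],"claw": 1}
    - {"delta_pos": [-0.97,-0.43,0],"angular": [0,0,-0.048],"claw": 1}
    - {"delta_pos": [-0.97,-0.43,0],"angular": [0,0,-0.048],"claw": 1}
    - {"delta_pos": [-0.97,-0.43,0],"angular": [0,0,-0.048],"claw": 1}
    - {"delta_pos": [-0.97,-0.43,0],"angular": [0,0,-0.048],"claw": 1}

```text
time_s: 24.12
eef_pos: [0.5297, 0.0593, 0.1682]
tcp_rot: [3.141, 0.0, 1.857]
force: [0.3, -0.0, 0.1]
gripper_width: 0.0444
grasp_force: 31.0
```

>>> arm_command:
  targets:
    - {"delta_pos": [-0.97,-0.43,0],"angular": [0,0,-0.048],"claw": 1}
    - {"delta_pos": [-0.97,-0.43,0],"angular": [0,0,-0.048],"claw": 1}
    - {"delta_pos": [-0.97,-0.43,0],"angular": [0,0,-0.048],"claw": 1}
    - {"delta_pos": [-0.97,-0.43,0],"angular": [0,0,-0.048],"claw": 1}
    - {"delta_pos": [-0.97,-0.43,0],"angular": [0,0,-0.048],"claw": 1}

```text
time_s: 24.53
eef_pos: [0.5136, -0.0725, 0.1682]
tcp_rot: [3.141, 0.0, 1.882]
force: [0.2, 0.7, 0.3]
gripper_width: 0.0452
grasp_force: 31.0
```

>>> arm_command:
  targets:
    - {"delta_pos": [-0.97,-0.43,0],"angular": [0,0,-0.048],"claw": 1}
    - {"delta_pos": [-0.97,-0.43,0],"angular": [0,0,-0.048],"claw": 1}
    - {"delta_pos": [-0.97,-0.43,0],"angular": [0,0,-0.048],"claw": 1}
    - {"delta_pos": [-0.97,-0.43,0],"angular": [0,0,-0.048],"claw": 1}

```text
time_s: 24.87
eef_pos: [0.5031, -0.1781, 0.1681]
tcp_rot: [3.141, 0.0, 1.902]
force: [1.0, 0.6, -0.1]
gripper_width: 0.045
grasp_force: 31.0
```

```bash
python3 -c "
from h import *
to((*BAY['red'],.168),BY,5)"
```

```text
[ 0.5031 -0.1781  0.1681] 1.9017 (5, array([-0.761, -0.343,  0.001]), np.float64(-0.036))
```

>>> arm_command:
  targets:
    - {"delta_pos": [-0.76,-0.343,0],"angular": [0,0,-0.036],"claw": 1}
    - {"delta_pos": [-0.76,-0.343,0],"angular": [0,0,-0.036],"claw": 1}
    - {"delta_pos": [-0.76,-0.343,0],"angular": [0,0,-0.036],"claw": 1}
    - {"delta_pos": [-0.76,-0.343,0],"angular": [0,0,-0.036],"claw": 1}
    - {"delta_pos": [-0.76,-0.343,0],"angular": [0,0,-0.036],"claw": 1}

```text
time_s: 25.28
eef_pos: [0.4942, -0.2817, 0.1681]
tcp_rot: [3.141, 0.0, 1.92]
force: [-0.2, 0.2, -0.3]
gripper_width: 0.0449
grasp_force: 31.0
```

>>> arm_command:
  targets:
    - {"delta_pos": [0,0,0],"angular": [0,0,0],"claw": 1}
    - {"delta_pos": [0,0,0.3],"angular": [0,0,0],"claw": 1}
    - {"delta_pos": [0,0,0.5],"angular": [0,0,0],"claw": 1}
    - {"delta_pos": [0,0,0.2],"angular": [0,0,0],"claw": 1}
    - {"delta_pos": [0,0,0],"angular": [0,0,0],"claw": 1}

```text
time_s: 25.7
eef_pos: [0.494, -0.2789, 0.141]
tcp_rot: [-3.14, -0.003, 1.922]
force: [0.6, 0.5, -1.2]
gripper_width: 0.045
grasp_force: 31.0
```

```bash
python3 -c "
from h import *
c=get('top');save(c['color'][180:360,340:580].repeat(3,0).repeat(3,1),'t5.png')
to((*BAY['red'],.075),BY,4)"
```

```text
[ 0.4943 -0.2793  0.1418] 1.9216 (4, array([-0.026, -0.011,  0.668]), np.float64(0.002))
```

>>> arm_command:
  targets:
    - {"delta_pos": [-0.03,0,0.7],"angular": [0,0,0],"claw": 1}
    - {"delta_pos": [-0.02,0,0.8],"angular": [0,0,0],"claw": 1}
    - {"delta_pos": [0,0,0.8],"angular": [0,0,0],"claw": 1}
    - {"delta_pos": [0,0,0.4],"angular": [0,0,0],"claw": 1}
    - {"delta_pos": [0,0,0.15],"angular": [0,0,0],"claw": 1}

```text
time_s: 26.17
eef_pos: [0.4945, -0.281, 0.0699]
tcp_rot: [-3.14, -0.002, 1.921]
force: [0.2, 0.5, -0.9]
gripper_width: 0.0447
grasp_force: 31.0
```

>>> arm_command:
  targets:
    - {"delta_pos": [0,0,0],"angular": [0,0,0],"claw": 1}
    - {"delta_pos": [0,0,0],"angular": [0,0,0],"claw": 1}
    - {"delta_pos": [0,0,0],"angular": [0,0,0],"claw": 1}
    - {"delta_pos": [0,0,0.08],"angular": [0,0,0],"claw": 1}
    - {"delta_pos": [0,0,0],"angular": [0,0,0],"claw": 1}

```text
time_s: 26.58
eef_pos: [0.4952, -0.282, 0.0695]
tcp_rot: [3.141, 0.001, 1.92]
force: [0.4, 0.9, -0.1]
gripper_width: 0.0448
grasp_force: 31.0
```

>>> arm_command:
  targets:
    - {"delta_pos": [0,0,0.06],"angular": [0,0,0],"claw": 1}
    - {"delta_pos": [0,0,0.05],"angular": [0,0,0],"claw": 1}
    - {"delta_pos": [0,0,0],"angular": [0,0,0],"claw": 1}

```text
time_s: 26.83
eef_pos: [0.4951, -0.2821, 0.0665]
tcp_rot: [3.141, 0.001, 1.92]
force: [0.1, 0.1, 1.0]
gripper_width: 0.0447
grasp_force: 31.1
```

>>> arm_command:
  targets:
    - {"delta_pos": [0,0,0.04],"angular": [0,0,0],"claw": 1}
    - {"delta_pos": [0,0,0],"angular": [0,0,0],"claw": 1}

```text
time_s: 27.0
eef_pos: [0.4952, -0.2825, 0.0664]
tcp_rot: [3.141, 0.001, 1.92]
force: [-1.5, 0.2, 10.5]
gripper_width: 0.0452
grasp_force: 31.9
```

Contact. Release, rise, and back off.

>>> arm_command:
  targets:
    - {"delta_pos": [0,0,-0.03],"angular": [0,0,0],"claw": 1}
    - {"delta_pos": [0,0,0],"angular": [0,0,0],"claw": -0.3}
    - {"delta_pos": [0,0,0],"angular": [0,0,0],"claw": -1}
    - {"delta_pos": [0,0,0],"angular": [0,0,0],"claw": -1}
    - {"delta_pos": [0,0,0],"angular": [0,0,0],"claw": -1}

```text
time_s: 27.42
eef_pos: [0.4949, -0.2817, 0.0658]
tcp_rot: [-3.141, -0.0, 1.92]
force: [-0.3, -0.5, -0.2]
gripper_width: 0.0854
grasp_force: 0.0
```

>>> arm_command:
  targets:
    - {"delta_pos": [0,0,-0.3],"angular": [0,0,0],"claw": -1}
    - {"delta_pos": [0,0,-0.8],"angular": [0,0,0],"claw": -1}
    - {"delta_pos": [0,0,-1],"angular": [0,0,0],"claw": -1}
    - {"delta_pos": [0,0,-1],"angular": [0,0,0],"claw": -1}
    - {"delta_pos": [0,0,-1],"angular": [0,0,0],"claw": -1}

```text
time_s: 27.83
eef_pos: [0.4947, -0.2818, 0.17]
tcp_rot: [-3.141, -0.0, 1.92]
force: [0.8, 0.8, 0.1]
gripper_width: 0.0852
grasp_force: 0.0
```

>>> arm_command:
  targets:
    - {"delta_pos": [0.9,0,-0.4],"angular": [0,0,0],"claw": -1}
    - {"delta_pos": [0.9,0,-0.4],"angular": [0,0,0],"claw": -1}
    - {"delta_pos": [0.9,0,-0.2],"angular": [0,0,0],"claw": -1}
    - {"delta_pos": [0.9,0,0],"angular": [0,0,0],"claw": -1}
    - {"delta_pos": [0.9,0,0],"angular": [0,0,0],"claw": -1}

```text
time_s: 28.25
eef_pos: [0.4561, -0.1753, 0.1945]
tcp_rot: [3.14, 0.001, 1.92]
force: [0.4, 0.2, -0.4]
gripper_width: 0.0854
grasp_force: 0.0
```

```bash
python3 -c "
from h import *
c=get('scene');save(c['color'],'s6.png')"
```

```text
(no output)
```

View pics/s6.png

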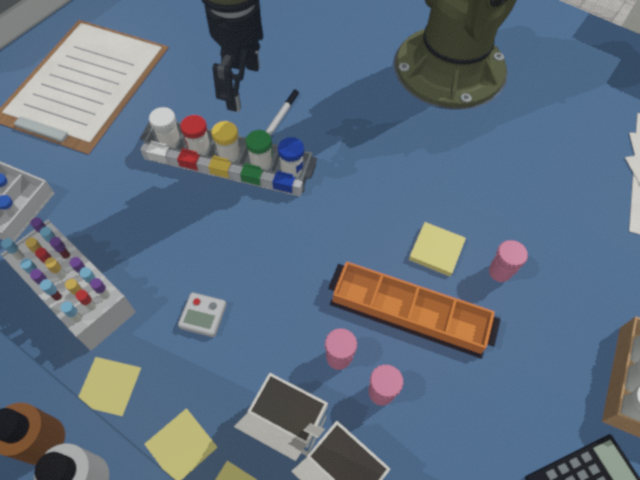

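The scene picture shows white (163,120), red (194,127), yellow (225,133), green (259,142) and blue (291,150) upright, each behind its own clip. The courier rack is empty and the gripper is clear.

```bash
python3 -c "
from h import *
print(ticket.job_done())"
```

```text
the job is handed in; nothing more can be done
None
```

All four pots stand upright in the bays matching their lid colours, the white control pot was left where it stood, and the job was handed in at about 28 s of robot time; no verdict came back.

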